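Postmark the form on the writing slope

TASK

Lift the blue self-inking stamp out of its grey dock and take it to the form clipped on the tilted writing slope. Tilt it to match the slope, set its foot flush in the middle of the red postmark box with the stamp's white index card facing the slope's lower edge, then press the handle down along the stamp all the way so the print takes, and finish while still holding it pressed down and flush. Do not print anywhere else or with the foot cocked on an edge, do not push the slope out of its setting, and leave the label roll and the moistener dish where they are.

Things in the scene. Friction and masses are not known exactly. Their poses are not given: they have to be found in the camera images.
- stamp_grip (a point): centre of the blue stamp handle's grip block, on the stamp's axis, 84 mm above its sole. The block has flat sides, 36 mm (stamp x) by 44 mm (y), 67 to 102 mm above the sole; below it a skirt 48 x 64 mm reaches down to 25 mm above the sole. Stamp: upright in its dock, 104 mm tall, about 160 g. Frame: z up along the stamp, -x to its front (white index card).
- stamp_foot (a point): centre of the sole of the stamp: a flat open rectangular foot ring, 48 mm (x) by 60 mm (y), 6 mm high, dark grey. Same axes as stamp_grip: x front to back, y along the long side, z up along the stamp; the printing faces -z.
- stamp_front (a point): middle of the front edge of the sole, 24 mm from stamp_foot along the stamp's -x, under the white index card.
- stamp_handle (a joint): travel of the blue handle down over the grey foot frame along the stamp's axis, 0 (spring holds it up) to 0.014 m (fully pressed, printed). The spring takes about 4 N to start moving and about 10 N at full travel; the handle springs back by itself.
- dock: grey plastic dock, fixed, 64 x 76 mm, origin at the centre of its underside on the worktop; its floor, on which the stamp stands, is 9 mm up and is ringed by a rim 15 mm high (above the worktop) with 8 mm total play round the foot each way.
- print_box (a point): centre of the red-edged postmark box on the form clipped to the writing slope, at the paper's surface; the box is 62 mm up the slope (x) by 76 mm across it (y). Frame: x up along the slope, away from its lower hinged edge; y to the left across it; z the outward normal of the paper. Form, clip and board move as one.
- slope (a joint): tilt of the writing slope's board about its lower edge, rad, 0 is level; starts between 0.2 and 0.5 (11 to 29 degrees). Clamp knobs on the side stays hold it stiffly against normal pressing (slips above about 10 N m).
- label_roll: bystander: white roll of labels, 66 mm across, 40 mm high, origin under its centre.
- moistener: bystander: round blue dish with a yellow sponge (stamp moistener), 72 mm across, 30 mm high, origin under its centre.
- slope_base: plinth of the writing slope, fixed, 236 x 230 mm, origin under its centre, lower edge of the slope at its -x side. The plywood board on it (240 x 230 mm) has an 8 mm high pencil lip at the lower edge, 65 mm from the box's centre, and a steel clip at the top, 120 mm from it; the pad of forms is 148 mm wide.
Things that resemble listed ones, but are neither listed nor needed, are in the scene too. There is more than one size of the part that bears stamp_grip; the job needs the middle-sized.

How it is judged:
By the outcome, as a careful person would: the job done as asked, in the order asked, and still so for the second after the job is handed in, while the arm keeps its last pose, push and grip.
It also fails if it takes over 40 s, if anything falls off the work surface, if the arm or the gripper's body presses on something with over 40 N, if the wrist force passes 120 N, or if a joint passes its speed limit or range.

ROBOT

A 7-joint arm with a two-finger parallel gripper is mounted at the origin on a cart in front of the work surface, level with it; the furniture and walls round the work are solid. World frame = base frame: x ahead of the robot, y to its left, z up, the work surface at z = 0. Lengths are in m, angles in rad, forces in N, time in s.
With the tool pointing down it reaches from about 0.35 to 0.9 m from the base axis. Payload 8.1 kg.
Tool frame: the origin (TCP) lies at the centre of the arm's flange, where the gripper is bolted on; the fingertips stand 173 mm ahead of it and the grasp point (between the pads) lies 155 mm ahead of it; z points along the fingers, y is the direction in which the jaws open and shut (so a half turn about z gives the same grasp; the last joint's range is limited). The gripper opens to 85 mm and grips with 20 to 120 N. Pads are 22 mm wide; open, the fingers measure 114 mm over their backs; the gripper's body (76 mm by 85 mm) begins 54 mm behind the grasp point. The pads swing forward as they close: fully open they stand 13 mm farther back than shut.
Start: joints at [1.216, 0.434, 0.025, 1.573, -0.012, 1.134, -0.075], TCP at [0.156, -0.605, 0.405] pointing down, gripper open.
Joint ranges: [-2.62, 2.62], [-0.44, 2.09], [-1.27, 1.32], [0.08, 2.57], [-1.32, 4.46], [0.12, 2], [-2.74, 2.74]. Speed limits (rad/s): [2.22, 2.22, 3.01, 3.01, 3.14, 3.14, 3.14].

INTERFACE

Orientations are given as a unit quaternion [x, y, z, w].
In Python, from cell import status, optics, bot gives the robot as it stands.
- The arm moves only by the tool drive_tool, never from a script. Its argument "deltas" is a list of rows, each an object of numbers: "tx", "ty", "tz": the shift along the tool's x, y, z in m; "yaw": the turn about the tool's z in rad. In form: [{"tx": .., "ty": .., "tz": .., "yaw": ..}, ...]. A call has 1 to 10 rows; each row is the pose to reach, as a shift and turn from the pose commanded when the call began, along the tool's axes at that moment; what a row does not reach only later rows make up. A row lasts 1/8 s, in which the tool goes at most 62.5 mm and 10.7 degrees, less where a joint would pass 70% of its speed; a pose out of reach is approached as far as the arm can. A call with a gripper value outside its range is refused whole. "fingers" is the finger opening in m, from 0 to 0.0854, set as the call begins (left out, the last holds). The fingers move at their own pace and stop on an object; "newtons" is the grip in N (left out, the last holds). Time passes only in rows, so rows that repeat a pose let the fingers close. It gives the time, the measured TCP pose, the force and the opening at its end, in the units of the state.
- status.observe(): the state, without advancing time (a new reading comes with each control period).
- optics.get_image(name): name is "scene" or "top" or "wrist"; returns a dict with "frame" (420x560x3 uint8, red, green, blue), "fx", "fy", "cx", "cy" (pixels), "R" (3x3) and "t" (3): a world point X has camera coordinates R X + t. Camera axes: x right, y down, z forward; pixel columns grow to the right and rows downward; lengths in m; the calibration is good to about 2 mm. The wrist camera is an equidistant fisheye: a pixel r from the principal point sees the ray r / f radians off the axis. A picture is of the moment at which its call begins. There is no depth.
- bot.finish_job(): hands the job in, once; it reports no verdict.
The state is a dict: "time": time; "joints": joint angles; "qd": joint speeds; "tau": joint torques, N m; "tool_pos": TCP position; "orientation": TCP orientation; "force": force on the tool from outside, world axes, zero at the start; "wrist_torque": the same for the moment, N m; "opening": finger opening in m.
Only numpy, scipy, OpenCV 4.12 (cv2) and the standard library are available. Lean on these libraries where they do the work, as an engineer would, in place of code of your own. Each camera call takes 0.05 s, during which the arm holds its last target. There are 200 camera calls.

## Working session

There is one attempt and no reset: what is moved stays moved. The work goes in short steps, Python scripts to look and compute and a tool call to move; the robot and the scene stay as the last step left them, time stands still between calls to the robot, and variables do not carry over. Pictures are saved under pics/ and viewed, about 8 in all and at most 12, crops included, and the job is handed in when it is done.

Besides the shell and the picture viewer there is one more tool, called after "Emit:" as a command line: name --argument value ..., lists and objects as JSON in quotes. drive_tool: Moves the arm, as the interface text tells. Its arguments: {"type":"object","properties":{"deltas":{"type":"array","items":{"type":"object","properties":{"tx":{"type":"number"},"ty":{"type":"number"},"tz":{"type":"number"},"yaw":{"type":"number"}}}},"fingers":{"type":"number"},"newtons":{"type":"number"}},"required":["deltas"]}

```bash
ls -la; mkdir -p pics
python3 - <<'E'
from cell import status, optics, bot
import cv2,numpy as np
from scipy.spatial.transform import Rotation as Ro
s=status.observe()
for k,v in s.items(): print(k,np.round(v,4))
print(Ro.from_quat(s['orientation']).as_matrix().round(3))
for n in('scene','top','wrist'):
    d=optics.get_image(n); print(n,d['fx'],d['fy'],d['cx'],d['cy'],np.round(d['R'],4).tolist(),np.round(d['t'],4))
    cv2.imwrite(f'pics/{n}0.png',d['frame'][:,:,::-1])
    np.savez(f'{n}0.npz',**d)
a=cv2.imread('pics/scene0.png');b=cv2.imread('pics/top0.png')
E
```

```text
total 12
drwxr-xr-x  3 agent agent 4096 Dec  5 04:55 .
drwxr-xr-x 23 root  root  4096 Dec  5 04:55 ..
drwxr-xr-x  2 agent agent 4096 Dec  5 04:55 pics
time 0.0
joints [ 1.2164  0.4352  0.025   1.5741 -0.0116  1.134  -0.0751]
qd [ 0.0007  0.0007 -0.0002  0.0003 -0.0014  0.0001 -0.0011]
tau [ 1.00000e-04 -6.70478e+01  1.02490e+00 -3.16218e+01  1.54000e-02
  1.24000e-02  0.00000e+00]
tool_pos [ 0.1556 -0.6051  0.4039]
orientation [ 9.921e-01  1.255e-01 -2.000e-04 -8.000e-04]
force [-0.0817  0.5359  0.6524]
wrist_torque [-0.0226 -0.0117  0.0082]
opening 0.0855
[[ 0.968  0.249 -0.001]
 [ 0.249 -0.968  0.002]
 [-0.    -0.002 -1.   ]]
scene 410.6053827154729 410.6053827154729 268.60579226529694 207.74914013744004 [[-0.7035, -0.7106, 0.0051], [-0.5125, 0.5024, -0.6964], [0.4923, -0.4925, -0.7176]] [0.3302 0.3535 0.6432]
top 542.6045440299405 542.6045440299405 281.2770818777679 212.96241694563872 [[0.0235, -0.9997, 0.008], [-0.9955, -0.0241, -0.0917], [0.0919, -0.0059, -0.9958]] [-0.0463  0.501   1.0525]
wrist 325.19226210127806 325.19226210127806 284.22958266711163 212.1111201069143 [[0.2481, -0.9687, -0.0022], [-0.9271, -0.2381, 0.2895], [-0.281, -0.0698, -0.9572]] [-0.623  -0.0372  0.3818]
```

View pics/scene0.png

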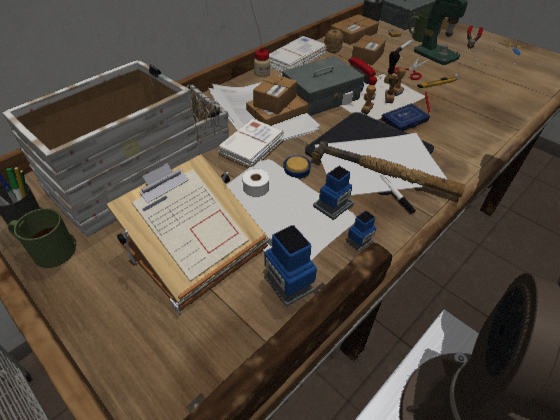

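View pics/top0.png

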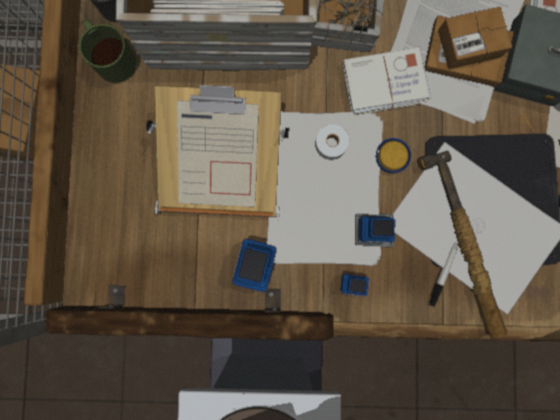

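Run:
```python
import cv2,numpy as np
s=cv2.imread('pics/scene0.png');t=cv2.imread('pics/top0.png')
f=lambda im,x,y,w,h,W,H:cv2.resize(cv2.convertScaleAbs(im[y:y+h,x:x+w],alpha=1.5),(W,H),interpolation=cv2.INTER_CUBIC)
a=f(s,300,155,70,70,400,400);b=f(t,345,200,60,60,400,400)
c=f(t,145,70,160,160,400,400);d=f(s,100,150,180,150,400,333)
o=np.zeros((600,800,3),np.uint8)
o[:300,:400]=cv2.resize(a,(400,400))[50:350];o[:300,400:]=b[50:350];o[300:,:400]=c[100:400];o[300:,400:]=d[:300]
cv2.imwrite('pics/c1.png',o)
for n in('scene','top'):
    z=np.load(n+'0.npz');print(n,-z['R'].T@z['t'])
```

```text
scene [0.09677282 0.37387578 0.70611227]
top [ 0.40312632 -0.02808764  1.09429511]
```

View pics/c1.png

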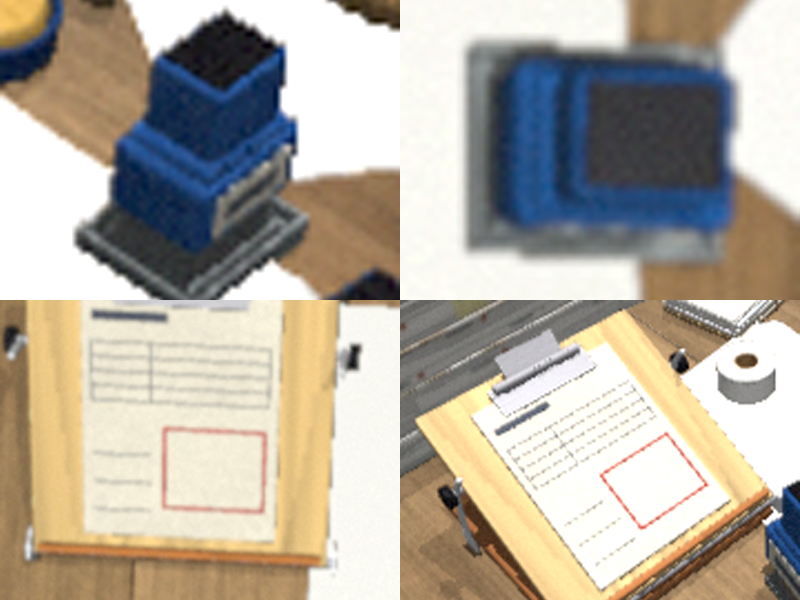

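```bash
cat > h.py <<'E'
import cv2,numpy as np
def quad(img,maskf,roi,k=4):
    x,y,w,h=roi
    c=cv2.resize(img[y:y+h,x:x+w],None,fx=k,fy=k,interpolation=cv2.INTER_CUBIC)
    m=maskf(c.astype(int)).astype(np.uint8)*255
    m=cv2.morphologyEx(m,cv2.MORPH_CLOSE,np.ones((7,7)))
    cs,_=cv2.findContours(m,cv2.RETR_EXTERNAL,cv2.CHAIN_APPROX_NONE)
    q=cv2.convexHull(max(cs,key=cv2.contourArea))
    e=0.02*cv2.arcLength(q,True)
    p=cv2.approxPolyDP(q,e,True)[:,0].astype(float)
    # refine: fit line to hull-contour points near each side
    C=max(cs,key=cv2.contourArea)[:,0].astype(float);n=len(p);L=[]
    for i in range(n):
        a,b=p[i],p[(i+1)%n];d=(b-a)/np.linalg.norm(b-a)
        s=(C-a)@d;o=(C-a)@np.array([-d[1],d[0]])
        sel=C[(abs(o)<6)&(s>.1*np.linalg.norm(b-a))&(s<.9*np.linalg.norm(b-a))]
        vx,vy,x0,y0=cv2.fitLine(sel.astype(np.float32),cv2.DIST_HUBER,0,.01,.01).ravel()
        L.append(np.cross([x0,y0,1],[x0+vx,y0+vy,1]))
    r=[]
    for i in range(n):
        v=np.cross(L[i-1],L[i]);r.append(v[:2]/v[2])
    return (np.array(r)+.5)/k-.5+[x,y]
def proj(z,X):
    c=X@z['R'].T+z['t'];return np.c_[c[:,0]/c[:,2]*z['fx']+z['cx'],c[:,1]/c[:,2]*z['fy']+z['cy']]
def ray(z,p):
    p=np.atleast_2d(p);d=np.c_[(p[:,0]-z['cx'])/z['fx'],(p[:,1]-z['cy'])/z['fy'],np.ones(len(p))]
    d=d@z['R'];return -z['R'].T@z['t'],d/np.linalg.norm(d,axis=1)[:,None]
def plane(z,p,h):
    o,d=ray(z,p);return o+d*((h-o[2])/d[:,2])[:,None]
def tri(z1,p1,z2,p2):
    o1,d1=ray(z1,p1);o2,d2=ray(z2,p2);out=[];gap=[]
    for a,b in zip(d1,d2):
        s=np.linalg.lstsq(np.c_[a,-b],o2-o1,rcond=None)[0]
        P,Q=o1+s[0]*a,o2+s[1]*b;out.append((P+Q)/2);gap.append(np.linalg.norm(P-Q))
    return np.array(out),np.array(gap)
red=lambda c:(c[...,0]-c[...,1]>35)&(c[...,0]-c[...,2]>35)
dark=lambda c:c.max(-1)<75
E
python3 - <<'E'
from h import *
np.set_printoptions(precision=4,suppress=True)
T=dict(np.load('top0.npz'));S=dict(np.load('scene0.npz'))
def match(qt,qs,h0):
    g=proj(S,plane(T,qt,h0)); g=g-g.mean(0); q=qs-qs.mean(0)
    idx=[int(np.argmin(np.linalg.norm(q-v,axis=1))) for v in g]; return qs[idx],idx
for nm,f,rt,rs,h in(('box',red,(203,152,55,50),(185,203,60,60),.05),('stamp',dark,(366,213,30,29),(322,166,31,21),.11)):
    try:
        qt=quad(T['frame'],f,rt);qs=quad(S['frame'],f,rs)
        print(nm,'\n',qt.round(1),'\n',qs.round(1))
        qs,i=match(qt,qs,h);P,g=tri(T,qt,S,qs)
        print(i,'\n',P,g,'\nsides',np.linalg.norm(P-np.roll(P,-1,0),axis=1),'c',P.mean(0))
        c=P-P.mean(0);n=np.linalg.svd(c)[2][2];n*=np.sign(n[2]);print('n',n,'tilt',np.arccos(n[2]))
        e=np.roll(P,-1,0)-P;print('edge az',np.arctan2(e[:,1],e[:,0]))
    except Exception as ex: print(nm,ex)
E
```

```text
box 
 [[210.8 160.1]
 [212.5  86.8]
 [210.7 159.2]] 
 [[219.7 209. ]
 [238.3 232.8]
 [208.2 253.4]
 [188.9 228.3]]
[1, 3, 1] 
 [[ 0.5501  0.0699  0.1008]
 [ 0.7245  0.0825 -0.0148]
 [ 0.5512  0.0699  0.1004]] [0.0962 0.1027 0.0978] 
sides [0.2096 0.2085 0.0011] c [0.6086 0.0741 0.0621]
n [0.0833 0.9693 0.2312] tilt 1.3375211927530248
edge az [ 0.072  -3.0691 -3.1374]
stamp 
 [[393.  220.3]
 [392.8 235.6]
 [367.8 235.7]
 [367.8 215. ]
 [384.8 215.6]] 
 [[348.8 171.7]
 [349.2 176.4]
 [346.6 186.4]
 [326.8 186.4]
 [325.1 184.8]
 [325.9 174.7]
 [338.5 165.4]]
[6, 1, 2, 5, 5] 
 [[ 0.4858 -0.2361  0.1153]
 [ 0.4579 -0.2404  0.098 ]
 [ 0.4475 -0.1993  0.1028]
 [ 0.4914 -0.1934  0.111 ]
 [ 0.5009 -0.2237  0.0855]] [0.0017 0.0009 0.0221 0.0063 0.0125] 
sides [0.0331 0.0426 0.0451 0.0407 0.0356] c [ 0.4767 -0.2186  0.1025]
n [ 0.0525 -0.1364  0.9893] tilt 0.14667387401421975
edge az [-2.9891  1.819   0.1329 -1.2667 -2.4578]
```

```bash
sed -i "s/^    q=cv2.convexHull.*/    A=np.concatenate([c for c in cs if len(c)>25]);q=cv2.convexHull(A)/;s/^    C=max.*;n=len/    C=q4(A);n=len/;s/^    e=0.02.*/    e=0.05*cv2.arcLength(q,True)/" h.py
sed -i "s/^red=.*/red=lambda c:(c[...,0]-c[...,1]>25)\&(c[...,0]-c[...,2]>25)/;s/^dark=.*/dark=lambda c:(c.max(-1)<75)\&(c[...,2]-c[...,0]<22)\nq4=lambda A:A[:,0].astype(float)/" h.py
cat > m.py <<'E'
from h import *
np.set_printoptions(precision=4,suppress=True)
T=dict(np.load('top0.npz'));S=dict(np.load('scene0.npz'))
def match(qt,qs,h0):
    g=proj(S,plane(T,qt,h0)); g=g-g.mean(0); q=qs-qs.mean(0)
    return qs[[int(np.argmin(np.linalg.norm(q-v,axis=1))) for v in g]]
for nm,f,rt,rs,h in(('box',red,(205,155,51,45),(185,203,60,60),.05),('stamp',dark,(366,213,30,29),(322,166,31,21),.11)):
    try:
        qt=quad(T['frame'],f,rt);qs=quad(S['frame'],f,rs)
        print(nm,'\n',qt.round(1).tolist(),'\n',qs.round(1).tolist())
        qs=match(qt,qs,h);P,g=tri(T,qt,S,qs)
        print(P,g,'\nsides',np.linalg.norm(P-np.roll(P,-1,0),axis=1),'c',P.mean(0))
        c=P-P.mean(0);n=np.linalg.svd(c)[2][2];n*=np.sign(n[2]);print('n',n,'tilt',np.arccos(n[2]))
        e=np.roll(P,-1,0)-P;print('edge az',np.arctan2(e[:,1],e[:,0]))
    except Exception as ex: print(nm,ex)
E
python3 m.py
```

```text
box 
 [[251.3, 163.0], [249.4, 193.8], [209.6, 192.9], [211.2, 161.0]] 
 [[245.6, 261.7], [219.5, 262.5], [187.1, 227.9], [238.9, 201.9]]
[[ 0.5694  0.0113  0.1184]
 [ 0.5363  0.0248 -0.0404]
 [ 0.5279  0.0991  0.0344]
 [ 0.5934  0.1026  0.0864]] [0.0356 0.0267 0.0247 0.007 ] 
sides [0.1628 0.1058 0.0837 0.0997] c [0.5567 0.0594 0.0497]
n [-0.9466  0.0435  0.3196] tilt 1.2455216902737518
edge az [ 2.754   1.6843  0.0527 -1.8274]
stamp 
 [[393.5, 234.9], [372.9, 234.9], [372.9, 215.4], [389.0, 216.4]] 
 [[349.7, 172.3], [325.4, 182.7], [326.1, 174.5], [338.5, 165.5]]
[[ 0.4582 -0.2392  0.1106]
 [ 0.4696 -0.1943  0.0998]
 [ 0.4937 -0.2022  0.1042]
 [ 0.4885 -0.2312  0.117 ]] [0.0016 0.028  0.0009 0.0081] 
sides [0.0475 0.0258 0.0321 0.032 ] c [ 0.4775 -0.2168  0.1079]
n [-0.1936  0.3237  0.9261] tilt 0.38674837010160196
edge az [ 1.3224 -0.3161 -1.7479 -2.8847]
```

```bash
cat > m2.py <<'E'
from h import *
np.set_printoptions(precision=4,suppress=True)
T=dict(np.load('top0.npz'));S=dict(np.load('scene0.npz'))
# order: (+x,-y),( -x,-y),(-x,+y),(+x,+y)
Q={'box':([[251.3,163],[249.6,194.3],[209.9,193.0],[210.9,161.1]],[[219.7,209],[238.3,232.8],[208.2,253.4],[188.9,228.3]]),
'stamp':([[394,219.8],[394,235.3],[372.7,235.3],[373,219.8]],[[339.2,166.2],[349.9,172.7],[338.9,179.5],[328.3,173.2]])}
for k,(a,b) in Q.items():
    P,g=tri(T,np.array(a),S,np.array(b));print(k,P,g,'sides',np.linalg.norm(P-np.roll(P,-1,0),axis=1),'c',P.mean(0))
    ex=P[0]+P[3]-P[1]-P[2];ey=P[2]+P[3]-P[0]-P[1];n=np.cross(ex,ey);n/=np.linalg.norm(n)
    print('ex yaw',np.arctan2(ex[1],ex[0]),'ey yaw',np.arctan2(-ey[0],ey[1]),'n',n,'pitch',np.arctan2(ex[2],np.hypot(*ex[:2])))
print('stamp top plane .113',plane(T,Q['stamp'][0],.113).mean(0),plane(S,Q['stamp'][1],.113).mean(0))
E
python3 m2.py
```

```text
box [[0.5892 0.0249 0.0881]
 [0.5324 0.027  0.0611]
 [0.534  0.1039 0.06  ]
 [0.592  0.1018 0.086 ]] [0.0012 0.0013 0.0008 0.0031] sides [0.0629 0.077  0.0636 0.077 ] c [0.5619 0.0644 0.0738]
ex yaw -0.03705377830614917 ey yaw -0.027978753584586864 n [-0.419   0.0306  0.9075] pitch 0.433304318353933
stamp [[ 0.4865 -0.2393  0.1108]
 [ 0.4578 -0.2402  0.1089]
 [ 0.457  -0.2002  0.1143]
 [ 0.4856 -0.2001  0.1144]] [0.0004 0.001  0.0001 0.0013] sides [0.0288 0.0405 0.0286 0.0394] c [ 0.4717 -0.2199  0.1121]
ex yaw 0.017396437299171532 ey yaw 0.020587423311554737 n [-0.0326 -0.1139  0.993 ] pitch 0.03483047078081416
stamp top plane .113 [ 0.4716 -0.2198  0.113 ] [ 0.4712 -0.2189  0.113 ]
```

Emit:
drive_tool --deltas '[{"tx": 0.04, "ty": -0.029, "tz": 0, "yaw": 0.03}, {"tx": 0.085, "ty": -0.062, "tz": 0, "yaw": 0.08}, {"tx": 0.13, "ty": -0.095, "tz": 0.01, "yaw": 0.13}, {"tx": 0.175, "ty": -0.128, "tz": 0.02, "yaw": 0.18}, {"tx": 0.22, "ty": -0.161, "tz": 0.03, "yaw": 0.23}, {"tx": 0.265, "ty": -0.194, "tz": 0.04, "yaw": 0.232}, {"tx": 0.31, "ty": -0.227, "tz": 0.05, "yaw": 0.232}, {"tx": 0.355, "ty": -0.26, "tz": 0.06, "yaw": 0.232}, {"tx": 0.385, "ty": -0.282, "tz": 0.07, "yaw": 0.232}, {"tx": 0.402, "ty": -0.295, "tz": 0.08, "yaw": 0.232}]' --fingers 0.0854 --newtons 30

```text
time: 1.4
tool_pos: [0.4728, -0.2173, 0.3243]
orientation: [1.0, 0.011, 0.0, -0.0]
force: [-0.6, 0.6, -0.8]
opening: 0.0853
```

```bash
cat > snap.py <<'E'
import sys,cv2,numpy as np
from cell import status,optics
from scipy.spatial.transform import Rotation as Ro
tag=sys.argv[1]; tiles=[]
for a in sys.argv[2:]:   # name:x,y,w,h
    n,r=a.split(':');d=optics.get_image(n);np.savez(f'{n}{tag}.npz',**d)
    x,y,w,h=map(int,r.split(','));k=min(400*(2 if len(sys.argv)==3 else 1)/w,600/h)
    tiles.append(cv2.resize(cv2.convertScaleAbs(d['frame'][y:y+h,x:x+w,::-1],alpha=1.5),None,fx=k,fy=k,interpolation=cv2.INTER_CUBIC))
    print(n,'scale',round(k,3))
H=max(t.shape[0] for t in tiles)
cv2.imwrite(f'pics/s{tag}.png',np.hstack([cv2.copyMakeBorder(t,0,H-t.shape[0],0,0,cv2.BORDER_CONSTANT) for t in tiles]))
s=status.observe();print(s['time'],s['tool_pos'],Ro.from_quat(s['orientation']).as_matrix().round(4).tolist(),s['force'],s['wrist_torque'],s['opening'],np.round(s['joints'],3))
E
python3 snap.py 1 wrist:0,0,560,420
```

```text
wrist scale 1.429
1.45 [ 0.47371675 -0.21531084  0.32312012] [[0.9997, 0.0246, -0.0004], [0.0246, -0.9997, 0.0023], [-0.0003, -0.0023, -1.0]] [ 2.09490933  2.00621447 -1.58497202] [ 0.12448568 -0.11568159  0.01795111] 0.08536364747040355 [ 0.428  0.362 -0.133  1.918  0.059  0.866 -1.281]
```

View pics/s1.png

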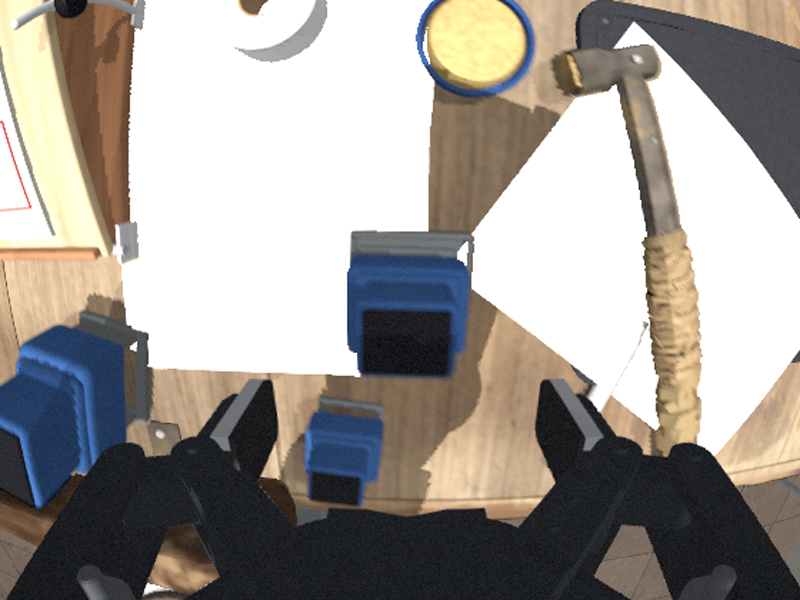

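```bash
cat >> h.py <<'E'
def wray(z,p):
    u=(np.atleast_2d(p)-[z['cx'],z['cy']])/z['fx'];r=np.linalg.norm(u,axis=1)[:,None]
    d=np.c_[u/r*np.sin(r),np.cos(r)]@z['R'];return -z['R'].T@z['t'],d
def wplane(z,p,h):
    o,d=wray(z,p);return o+d*((h-o[2])/d[:,2])[:,None]
E
python3 - <<'E'
from h import *
np.set_printoptions(precision=4,suppress=True)
W=dict(np.load('wrist1.npz'))
P=wplane(W,np.array([[449,311],[452,377],[359,375],[365,310]])/1.429,.113);print(P,P.mean(0))
from cell import status
s=status.observe();print(s['tool_pos'],s['time'])
E
```

```text
[[ 0.4888 -0.2333  0.113 ]
 [ 0.4587 -0.2362  0.113 ]
 [ 0.4588 -0.1958  0.113 ]
 [ 0.4885 -0.1986  0.113 ]] [ 0.4737 -0.216   0.113 ]
[ 0.4737 -0.2153  0.3231] 1.45
```

Emit:
drive_tool --deltas '[{"tz": 0.0}, {"tz": 0.02}, {"tz": 0.04}, {"tz": 0.055}, {"tz": 0.065}, {"tz": 0.07}, {"tz": 0.071}, {"tz": 0.071}]'

```text
schema error: expected keys tx, ty, tz, yaw
```

Emit:
drive_tool --deltas '[{"tz": 0.0}, {"tz": 0.0}, {"tz": 0.0}, {"tz": 0.0}, {"tz": 0.0}, {"tz": 0.0}]' --fingers 0.03 --newtons 25

```text
schema error: expected keys tx, ty, tz, yaw
```

```bash
python3 snap.py 2 scene:290,140,90,90 top:340,190,80,60
```

```text
scene scale 4.444
top scale 5.0
1.55 [ 0.47179094 -0.21854231  0.32413851] [[0.9998, 0.0221, -0.0013], [0.0221, -0.9998, 0.0007], [-0.0013, -0.0007, -1.0]] [-0.08830686 -1.13817745  0.1562839 ] [-0.01404981  0.02741577  0.00497799] 0.08533560058271115 [ 0.431  0.36  -0.129  1.918  0.059  0.869 -1.277]
```

View pics/s2.png

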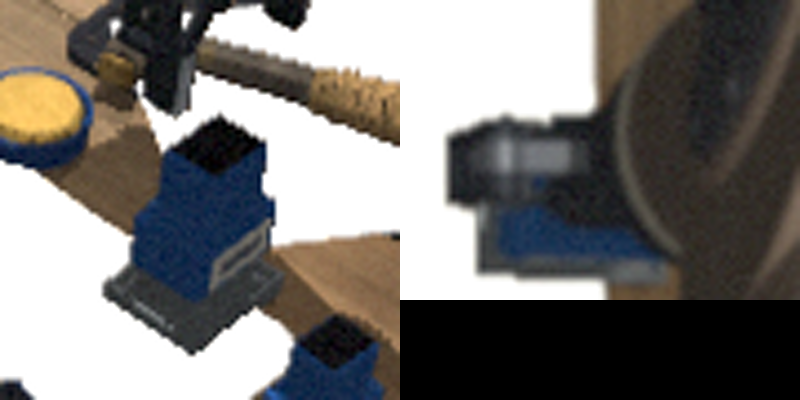

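Emit:
drive_tool --deltas '[{"tx": 0, "ty": 0, "tz": 0.02, "yaw": 0}, {"tx": 0, "ty": 0, "tz": 0.04, "yaw": 0}, {"tx": 0, "ty": 0, "tz": 0.055, "yaw": 0}, {"tx": 0, "ty": 0, "tz": 0.065, "yaw": 0}, {"tx": 0, "ty": 0, "tz": 0.07, "yaw": 0}, {"tx": 0, "ty": 0, "tz": 0.071, "yaw": 0}, {"tx": 0, "ty": 0, "tz": 0.071, "yaw": 0}]'

```text
time: 2.42
tool_pos: [0.4717, -0.2195, 0.2541]
orientation: [1.0, 0.01, 0.0, 0.0]
force: [0.8, -0.6, 0.3]
opening: 0.0852
```

Emit:
drive_tool --deltas '[{"tx": 0, "ty": 0, "tz": 0, "yaw": 0}, {"tx": 0, "ty": 0, "tz": 0, "yaw": 0}, {"tx": 0, "ty": 0, "tz": 0, "yaw": 0}, {"tx": 0, "ty": 0, "tz": 0, "yaw": 0}, {"tx": 0, "ty": 0, "tz": 0, "yaw": 0}, {"tx": 0, "ty": 0, "tz": 0, "yaw": 0}]' --fingers 0.03 --newtons 25

```text
time: 3.18
tool_pos: [0.4717, -0.2194, 0.2538]
orientation: [1.0, 0.01, 0.0, 0.0]
force: [1.2, 1.2, 3.2]
opening: 0.0439
```

Emit:
drive_tool --deltas '[{"tx": 0, "ty": 0, "tz": -0.002, "yaw": 0}, {"tx": -0.002, "ty": 0, "tz": -0.002, "yaw": 0}, {"tx": -0.004, "ty": 0, "tz": -0.002, "yaw": 0}, {"tx": -0.006, "ty": 0, "tz": -0.0025, "yaw": 0}, {"tx": -0.008, "ty": 0, "tz": -0.003, "yaw": 0}, {"tx": -0.01, "ty": 0, "tz": -0.0035, "yaw": 0}, {"tx": -0.01, "ty": 0, "tz": -0.0035, "yaw": 0}]' --newtons 20

```text
time: 4.05
tool_pos: [0.4614, -0.2197, 0.2573]
orientation: [1.0, 0.01, 0.0, 0.0]
force: [1.6, 0.2, -0.2]
opening: 0.0438
```

```bash
python3 snap.py 3 scene:290,140,90,90; python3 -c "
from cell import status
print(status.observe()['force'])"
```

```text
scene scale 6.667
4.1 [ 0.46146111 -0.21966938  0.25726173] [[0.9998, 0.0197, -0.0001], [0.0197, -0.9998, -0.0], [-0.0001, 0.0, -1.0]] [ 1.86694592  1.47384808 -0.88304053] [ 0.40478769 -0.61542681 -0.10216064] 0.043706014142242164 [ 0.433  0.439 -0.122  2.005  0.08   0.703 -1.291]
[ 1.86694592  1.47384808 -0.88304053]
```

Emit:
drive_tool --deltas '[{"tx": -0.004, "ty": 0, "tz": -0.0008, "yaw": 0}, {"tx": -0.008, "ty": 0, "tz": -0.0012, "yaw": 0}, {"tx": -0.012, "ty": 0, "tz": -0.0015, "yaw": 0}, {"tx": -0.016, "ty": 0, "tz": -0.0016, "yaw": 0}, {"tx": -0.02, "ty": 0, "tz": -0.0016, "yaw": 0}, {"tx": -0.024, "ty": 0, "tz": -0.0014, "yaw": 0}, {"tx": -0.028, "ty": 0, "tz": -0.001, "yaw": 0}, {"tx": -0.028, "ty": 0, "tz": -0.001, "yaw": 0}]'

```text
time: 5.1
tool_pos: [0.4331, -0.2203, 0.2581]
orientation: [1.0, 0.01, -0.0, -0.0]
force: [1.7, 0.8, 0.2]
opening: 0.044
```

```bash
python3 snap.py 4 scene:290,130,90,100 wrist:150,90,300,240
```

```text
scene scale 4.444
wrist scale 1.333
5.2 [ 0.43324735 -0.22028111  0.25809485] [[0.9998, 0.0197, -0.0009], [0.0197, -0.9998, 0.0], [-0.0009, -0.0001, -1.0]] [ 0.42710842  1.32966528 -0.776256  ] [ 0.24840221 -0.32460075 -0.07431586] 0.04381170345984096 [ 0.458  0.406 -0.125  2.062  0.079  0.679 -1.27 ]
```

View pics/s4.png

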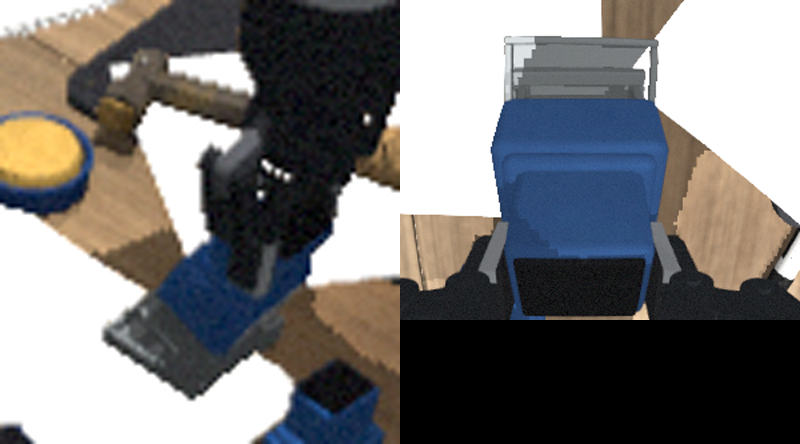

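```bash
cat > pnp.py <<'E'
from h import *
from scipy.spatial.transform import Rotation as Ro
def pnp(W,px,obj):
    o,d=wray(W,px);c=d@W['R'].T
    ok,rv,tv=cv2.solvePnP(np.array(obj,float),c[:,:2]/c[:,2:],np.eye(3),None,flags=cv2.SOLVEPNP_SQPNP)
    pr=cv2.projectPoints(np.array(obj,float),rv,tv,np.eye(3),None)[0][:,0]
    Rs=W['R'].T@cv2.Rodrigues(rv)[0];ts=W['R'].T@(tv[:,0]-W['t'])
    print('resid px',((pr-c[:,:2]/c[:,2:])*W['fx']).round(1).tolist())
    print('sole at',ts.round(4),'grip(90)',(ts+Rs@[0,0,.09]).round(4),'axis',Rs[:,2].round(3),'pitch',np.arctan2(-Rs[0,2],Rs[2,2]).round(3),'roll',np.arctan2(Rs[1,2],Rs[2,2]).round(3),'yaw',np.arctan2(Rs[1,0],Rs[0,0]).round(3))
    return Rs,ts
E
python3 - <<'E'
from pnp import *
W=dict(np.load('wrist4.npz'))
v=np.array([[502,103],[658,103],[514,258],[645,258],[636,315],[521,315]],float)
px=np.c_[150+(v[:,0]-400)/1.333,90+v[:,1]/1.333]
obj=np.array([[24,32,25],[24,-32,25],[14,20,104],[14,-20,104],[-14,-20,104],[-14,20,104]])/1000
pnp(W,px,obj);pnp(W,px[:4],obj[:4])
E
```

```text
resid px [[2.2, -0.4], [-2.4, -0.0], [-2.9, 0.9], [2.3, 1.3], [1.9, -0.5], [-1.1, -0.9]]
sole at [ 0.4641 -0.219   0.0163] grip(90) [ 0.4358 -0.2191  0.1017] axis [-0.314 -0.002  0.949] pitch 0.319 roll -0.002 yaw 0.017
resid px [[2.2, -0.3], [-2.2, -0.3], [-2.8, 0.4], [2.8, 0.5]]
sole at [ 0.464  -0.2191  0.0165] grip(90) [ 0.4362 -0.2193  0.1021] axis [-0.31  -0.002  0.951] pitch 0.315 roll -0.002 yaw 0.021
```

```bash
cat >> pnp.py <<'E'
from scipy.optimize import brentq
def pitch_from(W,pxmid,X,g,tool,zoff=.155):
    """pitch at which stamp mid-plane point X=(x,z) lies on the pixel's ray, pivot g=(x,z) held at the grasp point"""
    o,d=wray(W,pxmid);d=d[0];G=np.array([tool[0],tool[2]-zoff])
    def f(p):
        v=np.subtract(X,g);P=G+[v[0]*np.cos(p)-v[1]*np.sin(p),v[0]*np.sin(p)+v[1]*np.cos(p)]
        r=P-o[[0,2]];return r[0]*d[2]-r[1]*d[0]
    try:return brentq(f,-.2,.8)
    except ValueError:return float('nan')
E
python3 - <<'E'
from pnp import *
W=dict(np.load('wrist4.npz'));tool=[.4332,-.22,.2581]
px=lambda x,y:[150+(x-400)/1.333,90+y/1.333]
for gx in(-.002,0,.002):
  for zo in (.155,.151):
    h=.2538-zo-.009
    print(gx,zo,[round(pitch_from(W,px(580,y),X,(gx,h),tool,zo),3) for y,X in((102,(.024,.025)),(258,(.014,.104)),(315,(-.014,.104)))])
E
```

```text
-0.002 0.155 [0.345, 0.208, 0.699]
-0.002 0.151 [0.318, 0.245, 0.517]
0 0.155 [0.384, 0.132, 0.74]
0 0.151 [0.354, 0.159, 0.601]
0.002 0.155 [0.424, 0.046, 0.768]
0.002 0.151 [0.39, 0.056, 0.653]
```

Emit:
drive_tool --deltas '[{"tx": -0.003, "ty": 0, "tz": 0.0005, "yaw": 0}, {"tx": -0.005, "ty": 0, "tz": 0.001, "yaw": 0}, {"tx": -0.005, "ty": 0, "tz": 0.001, "yaw": 0}, {"tx": -0.004, "ty": 0, "tz": -0.01, "yaw": 0}, {"tx": -0.004, "ty": 0, "tz": -0.03, "yaw": 0}, {"tx": -0.004, "ty": 0, "tz": -0.055, "yaw": 0}, {"tx": -0.004, "ty": 0, "tz": -0.075, "yaw": 0}, {"tx": -0.004, "ty": 0, "tz": -0.08, "yaw": 0}, {"tx": -0.004, "ty": 0, "tz": -0.08, "yaw": 0}]'

```text
time: 6.32
tool_pos: [0.4292, -0.2203, 0.3381]
orientation: [1.0, 0.01, -0.0, 0.0]
force: [0.3, 1.2, -1.4]
opening: 0.0435
```

```bash
python3 snap.py 5 wrist:160,80,270,200
python3 - <<'E'
import numpy as np,cv2
from cell import optics
d=optics.get_image('scene');np.savez('scene5.npz',**d)
E
```

```text
wrist scale 2.963
6.375 [ 0.42910495 -0.22026853  0.33767368] [[0.9998, 0.0196, -0.0012], [0.0196, -0.9998, 0.0003], [-0.0012, -0.0003, -1.0]] [ 0.3613006  -0.04622621 -1.76545515] [0.00322744 0.06038281 0.03503636] 0.04365259845292242 [ 0.473  0.287 -0.135  1.988  0.05   0.87  -1.24 ]
```

View pics/s5.png

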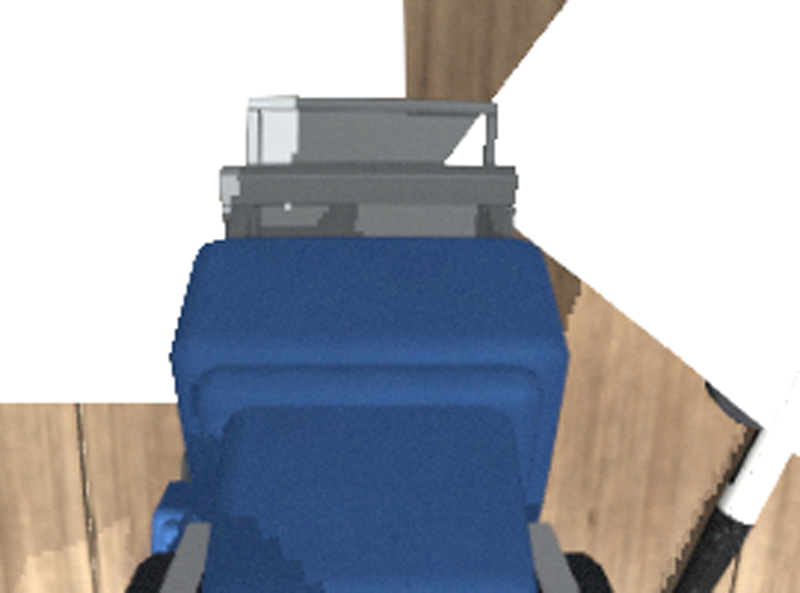

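Run:
```python
from pnp import *
W=dict(np.load('wrist5.npz'));tool=[.4291,-.2203,.3379]
px=lambda v:np.c_[160+np.array(v)[:,0]/2.963,80+np.array(v)[:,1]/2.963]
v=px([[220,168],[517,168],[198,240],[548,240]])
obj=np.array([[24,30,0],[24,-30,0],[24,32,25],[24,-32,25]])/1000
pnp(W,v,obj)
for gx in(-.002,0,.002):
  for zo in (.155,.151):
    h=.2538-zo-.009
    print(gx,zo,[round(pitch_from(W,px([[368,y]])[0],X,(gx,h),tool,zo),3) for y,X in((168,(.024,.0)),(240,(.024,.025)))])
```

```text
resid px [[0.1, -0.1], [-0.1, 0.1], [-0.1, 0.1], [0.1, -0.1]]
sole at [ 0.4703 -0.2181  0.1027] grip(90) [ 0.428  -0.222   0.1821] axis [-0.469 -0.044  0.882] pitch 0.489 roll -0.05 yaw -0.007
-0.002 0.155 [0.442, 0.418]
-0.002 0.151 [0.418, 0.384]
0 0.155 [0.468, 0.459]
0 0.151 [0.443, 0.421]
0.002 0.155 [0.495, 0.5]
0.002 0.151 [0.468, 0.458]
```

Emit:
drive_tool --deltas '[{"tx": 0.03, "ty": -0.015, "tz": -0.01, "yaw": 0}, {"tx": 0.06, "ty": -0.045, "tz": -0.02, "yaw": 0.01}, {"tx": 0.08, "ty": -0.09, "tz": -0.02, "yaw": 0.02}, {"tx": 0.09, "ty": -0.135, "tz": -0.02, "yaw": 0.03}, {"tx": 0.09, "ty": -0.18, "tz": -0.02, "yaw": 0.04}, {"tx": 0.09, "ty": -0.225, "tz": -0.02, "yaw": 0.052}, {"tx": 0.09, "ty": -0.265, "tz": -0.01, "yaw": 0.052}, {"tx": 0.09, "ty": -0.28, "tz": 0.0, "yaw": 0.052}, {"tx": 0.09, "ty": -0.284, "tz": 0.005, "yaw": 0.052}, {"tx": 0.09, "ty": -0.284, "tz": 0.005, "yaw": 0.052}]'

```text
time: 7.68
tool_pos: [0.5139, 0.0642, 0.3325]
orientation: [1.0, -0.017, -0.001, 0.0]
force: [-0.4, -0.4, -1.1]
opening: 0.0438
```

```bash
python3 snap.py 6 wrist:130,40,320,240 scene:140,150,140,120
```

```text
wrist scale 1.25
scene scale 2.857
7.775 [0.51418038 0.06393549 0.33316942] [[0.9994, -0.0344, -0.0002], [-0.0344, -0.9994, -0.0007], [-0.0001, 0.0007, -1.0]] [-0.18611294  0.13626401 -1.53928437] [ 0.02632791  0.04769153 -0.03250662] 0.04364157594916171 [-0.045  0.354 -0.234  1.906  0.104  0.893 -1.936]
```

View pics/s6.png

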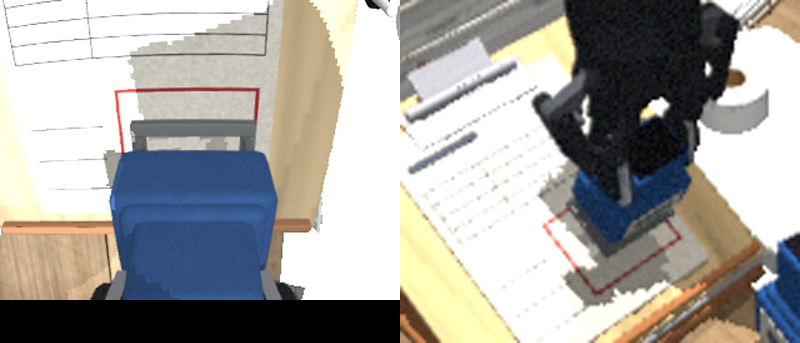

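```bash
cat > rel.py <<'E'
from pnp import *
import sys
W=dict(np.load(sys.argv[1]));np.set_printoptions(precision=4,suppress=True)
F=W['frame'].astype(int)
C=np.array([.5619,.0644,.0738]);p=.433;y=-.032
ex=np.array([np.cos(p)*np.cos(y),np.cos(p)*np.sin(y),np.sin(p)]);ey=np.array([-np.sin(y),np.cos(y),0]);n=np.cross(ex,ey)
def onpl(px):
    o,d=wray(W,px);P=o+d*(((C-o)@n)/(d@n))[:,None];return np.c_[(P-C)@ex,(P-C)@ey]
m=(F[...,0]-F[...,1]>60)&(F[...,0]-F[...,2]>60);m[205:]=0;m[:,:200]=0;m[:,350:]=0;m[:100]=0
v,u=np.nonzero(m);P=onpl(np.c_[u,v]+0.)
print('red px',len(u),u.min(),u.max(),v.min(),v.max())
top=P[P[:,0]>.02];L=P[(P[:,0]<.027)&(P[:,1]>.02)];R=P[(P[:,0]<.027)&(P[:,1]<-.02)]
print('top edge x',np.median(top[:,0]),'fit',np.polyfit(top[:,1],top[:,0],1),'y range',P[:,1].min(),P[:,1].max(),'L',np.median(L[:,1]),len(L),'R',np.median(R[:,1]) if len(R) else None)
if len(sys.argv)>2:
    q=np.array(eval(sys.argv[2]),float);o,d=wray(W,q)
    # foot bottom back edge: distance from 60 mm width
    k=.060/np.linalg.norm(d[0]-d[1]);A=o+k*d;rel=(A.mean(0)-C)
    print('foot back edge mid in box frame',rel@ex,rel@ey,rel@n,'yaw err',np.arctan2((A[1]-A[0])@ex,(A[0]-A[1])@ey))
    print('on-plane',onpl(q))
E
python3 rel.py wrist6.npz "[[130+131/1.25,40+121.5/1.25],[130+255/1.25,40+120.5/1.25]]"
```

```text
red px 297 222 336 111 161
top edge x 0.032211928959628 fit [-0.0117  0.0309] y range -0.03550088443580378 0.04084861088325086 L 0.04003563294639705 91 R -0.03494721574630408
foot back edge mid in box frame 0.02635016532410955 -0.000928090105149563 0.02393251103010116 yaw err 0.005502355296415129
on-plane [[ 0.0132  0.0332]
 [ 0.0137 -0.0351]]
```

Emit:
drive_tool --deltas '[{"tx": 0.002, "ty": -0.002, "tz": 0.005, "yaw": 0}, {"tx": 0.004, "ty": -0.003, "tz": 0.01, "yaw": 0}, {"tx": 0.006, "ty": -0.0034, "tz": 0.016, "yaw": 0}, {"tx": 0.0063, "ty": -0.0034, "tz": 0.017, "yaw": 0}, {"tx": 0.0063, "ty": -0.0034, "tz": 0.017, "yaw": 0}]'

```text
time: 8.4
tool_pos: [0.5204, 0.0686, 0.3161]
orientation: [1.0, -0.016, -0.0, 0.0]
force: [0.5, 0.5, -1.3]
opening: 0.0439
```

```bash
python3 snap.py 7 wrist:190,90,180,130; python3 rel.py wrist7.npz;  python3 -c "
from cell import optics;import numpy as np
np.savez('scene7.npz',**optics.get_image('scene'))"
```

```text
wrist scale 4.444
8.45 [0.52037088 0.06863298 0.31621751] [[0.9995, -0.0322, -0.0], [-0.0322, -0.9995, -0.0], [-0.0, 0.0, -1.0]] [ 0.20798076  0.34721244 -2.2686678 ] [ 0.01271903 -0.00814725  0.05057169] 0.043566337115650555 [-0.056  0.384 -0.231  1.91   0.114  0.86  -1.948]
red px 382 224 348 121 164
top edge x 0.032166349328492355 fit [-0.0163  0.0311] y range -0.03545817745319027 0.04100856822545619 L 0.04008157444187084 76 R -0.03486728088760854
```

View pics/s7.png

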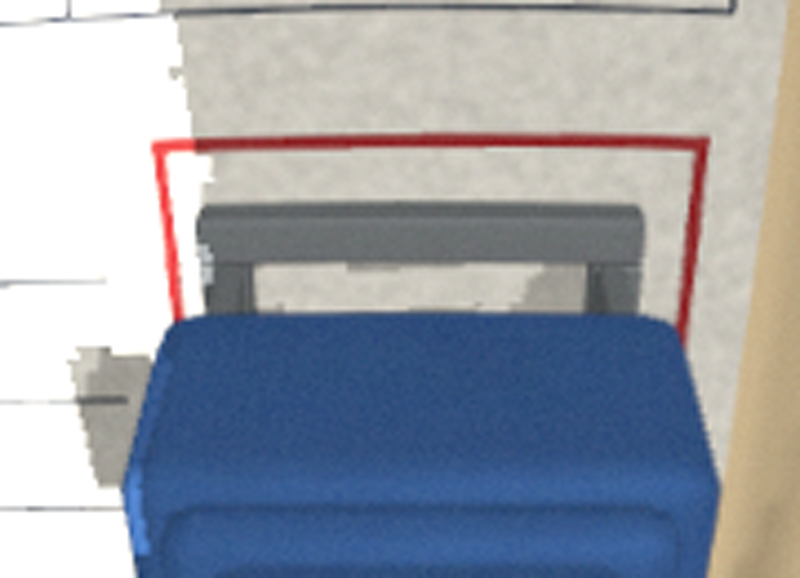

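```bash
python3 rel.py wrist7.npz "[[190+197/4.444,90+208/4.444],[190+645/4.444,90+207/4.444]]"
python3 - <<'E'
from pnp import *
W=dict(np.load('wrist7.npz'));tool=[.5204,.0686,.3162]
px=lambda v:np.c_[190+np.array(v)[:,0]/4.444,90+np.array(v)[:,1]/4.444]
for gx in(-.002,0,.002):
  for zo in (.155,.151):
    h=.2538-zo-.009
    print(gx,zo,[round(pitch_from(W,px([[421,y]])[0],X,(gx,h),tool,zo),3) for y,X in((207,(.024,.0)),(316,(.024,.025)))])
E
```

```text
red px 382 224 348 121 164
top edge x 0.032166349328492355 fit [-0.0163  0.0311] y range -0.03545817745319027 0.04100856822545619 L 0.04008157444187084 76 R -0.03486728088760854
foot back edge mid in box frame 0.02702415240880934 0.003732915457106658 0.009107146788883615 yaw err 0.001723546737843911
on-plane [[ 0.0221  0.0353]
 [ 0.0222 -0.0279]]
-0.002 0.155 [0.442, 0.415]
-0.002 0.151 [0.418, 0.381]
0 0.155 [0.468, 0.456]
0 0.151 [0.443, 0.418]
0.002 0.155 [0.494, 0.497]
0.002 0.151 [0.467, 0.455]
```

Emit:
drive_tool --deltas '[{"tx": 0.0, "ty": 0.001, "tz": 0.0015, "yaw": -0.007}, {"tx": 0.0007, "ty": 0.0016, "tz": 0.003, "yaw": -0.014}, {"tx": 0.0014, "ty": 0.0016, "tz": 0.0048, "yaw": -0.014}, {"tx": 0.0014, "ty": 0.0016, "tz": 0.0048, "yaw": -0.014}]'

```text
time: 9.0
tool_pos: [0.5217, 0.0669, 0.3112]
orientation: [1.0, -0.009, -0.0, 0.0]
force: [-0.0, -0.5, -1.8]
opening: 0.0435
```

Emit:
drive_tool --deltas '[{"tx": 0.0004, "ty": 0, "tz": 0.0009, "yaw": 0}, {"tx": 0.0004, "ty": 0, "tz": 0.0009, "yaw": 0}]'

```text
time: 9.25
tool_pos: [0.5221, 0.067, 0.3104]
orientation: [1.0, -0.009, -0.0, 0.0]
force: [0.1, -0.6, -2.2]
opening: 0.0444
```

Emit:
drive_tool --deltas '[{"tx": 0.0004, "ty": 0, "tz": 0.0009, "yaw": 0}, {"tx": 0.0004, "ty": 0, "tz": 0.0009, "yaw": 0}]'

```text
time: 9.5
tool_pos: [0.5225, 0.0669, 0.3096]
orientation: [1.0, -0.009, -0.0, 0.0]
force: [0.6, -0.5, -2.1]
opening: 0.0438
```

Emit:
drive_tool --deltas '[{"tx": 0.0004, "ty": 0, "tz": 0.0009, "yaw": 0}, {"tx": 0.0004, "ty": 0, "tz": 0.0009, "yaw": 0}]'

```text
time: 9.75
tool_pos: [0.5229, 0.0669, 0.3086]
orientation: [1.0, -0.009, -0.0, 0.0]
force: [-0.1, 0.9, -2.1]
opening: 0.0438
```

Emit:
drive_tool --deltas '[{"tx": 0.0004, "ty": 0, "tz": 0.0009, "yaw": 0}, {"tx": 0.0004, "ty": 0, "tz": 0.0009, "yaw": 0}]'

```text
time: 10.0
tool_pos: [0.5233, 0.0669, 0.3077]
orientation: [1.0, -0.009, -0.0, 0.0]
force: [0.2, -0.1, -1.2]
opening: 0.0436
```

```bash
python3 snap.py 8 wrist:190,90,180,130 scene:170,170,90,110; python3 rel.py wrist8.npz
```

```text
wrist scale 2.222
scene scale 4.444
10.1 [0.52327509 0.0669561  0.30778725] [[0.9998, -0.0182, -0.0001], [-0.0182, -0.9998, -0.0], [-0.0001, 0.0, -1.0]] [-0.49412863  0.02731667 -1.92560258] [-0.0050995   0.03314239  0.0179933 ] 0.04344783232919303 [-0.052  0.399 -0.232  1.912  0.12   0.844 -1.935]
red px 413 221 349 126 167
top edge x 0.03236843629545766 fit [-0.0156  0.0312] y range -0.03547264255370085 0.04090756175412785 L 0.04006388310817362 79 R -0.03482745385402194
```

View pics/s8.png

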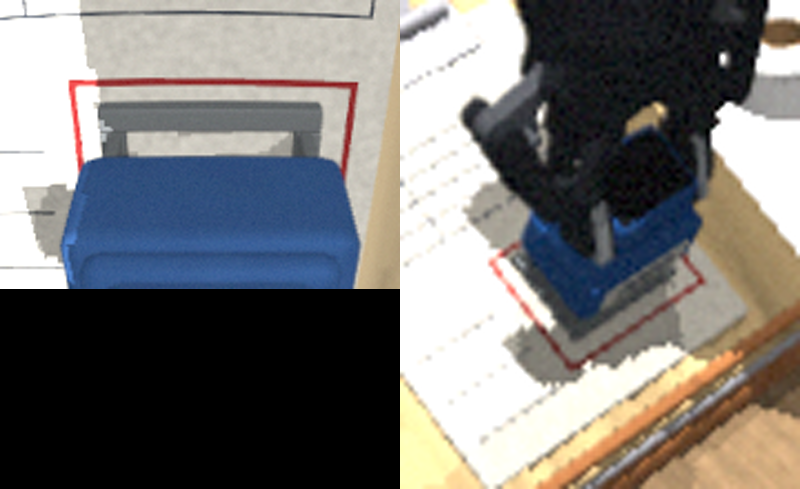

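```bash
python3 rel.py wrist8.npz "[[190+99/2.222,90+104/2.222],[190+322/2.222,90+103/2.222]]" | tail -3
```

```text
foot back edge mid in box frame 0.025947075386310886 0.003020482235329205 -0.0005377241254146265 yaw err 0.01635593311933026
on-plane [[ 0.0256  0.033 ]
 [ 0.0268 -0.0268]]
```

Emit:
drive_tool --deltas '[{"tx": 0.0004, "ty": 0, "tz": 0.0009, "yaw": 0}, {"tx": 0.0004, "ty": 0, "tz": 0.0009, "yaw": 0}]'

```text
time: 10.35
tool_pos: [0.5237, 0.067, 0.3071]
orientation: [1.0, -0.009, -0.0, 0.0]
force: [-1.9, 0.5, 1.4]
opening: 0.0436
```

Emit:
drive_tool --deltas '[{"tx": 0.0004, "ty": 0, "tz": 0.0009, "yaw": 0}, {"tx": 0.0004, "ty": 0, "tz": 0.0009, "yaw": 0}]'

```text
time: 10.6
tool_pos: [0.5241, 0.067, 0.3061]
orientation: [1.0, -0.009, 0.0, 0.0]
force: [-2.6, 0.8, 3.1]
opening: 0.0439
```

```bash
cat > st.py <<'E'
from cell import status
import numpy as np
s=status.observe();f=np.array(s['force'])+[0,0,1.7];t=np.array(s['wrist_torque'])
# moment about the grasp point, 155 mm below the TCP
g=t-np.cross([0,0,-.155],f)
print(s['time'],np.round(s['tool_pos'],4),'f',f.round(2),'ang',np.arctan2(-f[0],f[2]).round(3),'|f|',np.linalg.norm(f).round(2),'t',t.round(3),'mom at grip',g.round(3),s['opening'])
E
python3 st.py
```

```text
10.6 [0.5241 0.067  0.3061] f [-2.62  0.81  4.79] ang 0.5 |f| 5.52 t [-0.115  0.41  -0.046] mom at grip [-0.241  0.004 -0.046] 0.0438555154960991
```

Emit:
drive_tool --deltas '[{"tx": 0.0004, "ty": 0, "tz": 0.0009, "yaw": 0}, {"tx": 0.0008, "ty": 0, "tz": 0.0018, "yaw": 0}, {"tx": 0.0008, "ty": 0, "tz": 0.0018, "yaw": 0}]'

```text
time: 10.98
tool_pos: [0.525, 0.067, 0.3042]
orientation: [1.0, -0.009, 0.0, -0.0]
force: [-1.8, 0.8, 2.5]
opening: 0.0437
```

```bash
python3 st.py;python3 snap.py 9 wrist:190,90,180,130
```

```text
10.975 [0.525  0.067  0.3042] f [-1.78  0.81  4.25] ang 0.397 |f| 4.68 t [-0.005  0.379 -0.085] mom at grip [-0.131  0.103 -0.085] 0.043712652478689135
wrist scale 4.444
11.025 [0.52494849 0.06691677 0.30421456] [[0.9998, -0.0184, 0.0001], [-0.0184, -0.9998, 0.0], [0.0001, -0.0, -1.0]] [-2.50086821 -0.63786852  4.26032991] [-0.09372773  0.42949579 -0.03028164] 0.04405101080216455 [-0.052  0.406 -0.231  1.912  0.122  0.837 -1.936]
```

Emit:
drive_tool --deltas '[{"tx": 0.0006, "ty": 0, "tz": 0.0013, "yaw": 0}, {"tx": 0.0013, "ty": 0, "tz": 0.0027, "yaw": 0}, {"tx": 0.0019, "ty": 0, "tz": 0.0041, "yaw": 0}, {"tx": 0.0021, "ty": 0, "tz": 0.0045, "yaw": 0}, {"tx": 0.0021, "ty": 0, "tz": 0.0045, "yaw": 0}]'

```text
time: 11.65
tool_pos: [0.527, 0.0669, 0.2997]
orientation: [1.0, -0.009, -0.0, 0.0]
force: [-3.7, 0.1, 6.7]
opening: 0.0439
```

```bash
python3 st.py;python3 snap.py 10 wrist:190,90,180,130 scene:170,170,90,110
```

```text
11.65 [0.527  0.0669 0.2997] f [-3.73  0.15  8.44] ang 0.416 |f| 9.23 t [-0.14   0.633 -0.08 ] mom at grip [-0.162  0.054 -0.08 ] 0.0438514518572866
wrist scale 2.222
scene scale 4.444
11.75 [0.52698746 0.06691293 0.29971189] [[0.9998, -0.0183, -0.0001], [-0.0183, -0.9998, -0.0], [-0.0001, 0.0, -1.0]] [-3.23436335  0.32349474  6.00594455] [-0.09090448  0.5996708  -0.06751016] 0.04364678425183388 [-0.053  0.414 -0.229  1.911  0.124  0.829 -1.937]
```

View pics/s10.png

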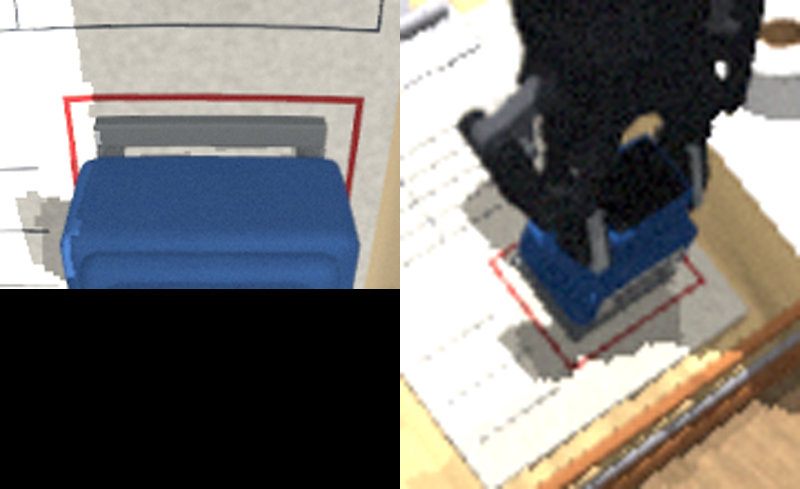

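Emit:
drive_tool --deltas '[{"tx": 0, "ty": 0, "tz": 0, "yaw": 0}, {"tx": 0.0006, "ty": 0, "tz": 0.0013, "yaw": 0}, {"tx": 0.0013, "ty": 0, "tz": 0.0027, "yaw": 0}, {"tx": 0.0019, "ty": 0, "tz": 0.0041, "yaw": 0}, {"tx": 0.0025, "ty": 0, "tz": 0.0054, "yaw": 0}, {"tx": 0.0025, "ty": 0, "tz": 0.0054, "yaw": 0}]' --newtons 40

```text
time: 12.5
tool_pos: [0.5295, 0.0668, 0.2944]
orientation: [1.0, -0.009, -0.0, 0.0]
force: [-5.5, 0.1, 8.3]
opening: 0.0432
```

```bash
python3 st.py
```

```text
12.5 [0.5295 0.0668 0.2944] f [-5.51  0.06 10.04] ang 0.502 |f| 11.45 t [-0.107  0.823 -0.089] mom at grip [-0.115 -0.031 -0.089] 0.04319702822755374
```

Emit:
drive_tool --deltas '[{"tx": 0.0004, "ty": 0, "tz": 0.0009, "yaw": 0}, {"tx": 0.0004, "ty": 0, "tz": 0.0009, "yaw": 0}]'

```text
time: 12.75
tool_pos: [0.5296, 0.0669, 0.2942]
orientation: [1.0, -0.009, -0.0, 0.0]
force: [-8.7, -0.7, 17.3]
opening: 0.0436
```

```bash
python3 st.py
```

```text
12.75 [0.5296 0.0669 0.2942] f [-8.7  -0.69 19.04] ang 0.428 |f| 20.95 t [-0.333  1.701 -0.162] mom at grip [-0.226  0.353 -0.162] 0.043593832888462324
```

Emit:
drive_tool --deltas '[{"tx": 0.0005, "ty": 0, "tz": -0.0001, "yaw": 0}, {"tx": 0.0005, "ty": 0, "tz": -0.0001, "yaw": 0}]'

```text
time: 13.0
tool_pos: [0.5298, 0.0669, 0.2943]
orientation: [1.0, -0.009, -0.001, 0.0]
force: [-8.9, -0.4, 19.1]
opening: 0.0435
```

```bash
python3 st.py;python3 snap.py 11 wrist:190,90,180,130 scene:170,170,90,110;python3 st.py; python3 rel.py wrist11.npz
```

```text
13.0 [0.5298 0.0669 0.2943] f [-8.89 -0.44 20.81] ang 0.404 |f| 22.63 t [-0.31   1.96  -0.086] mom at grip [-0.241  0.582 -0.086] 0.04347922582270968
wrist scale 2.222
scene scale 4.444
13.1 [0.52979399 0.06691613 0.29427588] [[0.9998, -0.0182, -0.001], [-0.0182, -0.9998, -0.0003], [-0.001, 0.0003, -1.0]] [-9.80916494 -0.51163165 18.19462399] [-0.23825135  1.87104622 -0.09798488] 0.04320511465652994 [-0.054  0.425 -0.228  1.91   0.128  0.821 -1.939]
13.1 [0.5298 0.0669 0.2943] f [-9.81 -0.51 19.89] ang 0.458 |f| 22.19 t [-0.238  1.871 -0.098] mom at grip [-0.159  0.351 -0.098] 0.04320511465652994
red px 400 216 349 137 182
top edge x 0.032564518727658004 fit [-0.0621  0.0323] y range -0.03524192016667601 0.04096053183949333 L 0.04000056126522522 79 R -0.03479575028829573
```

View pics/s11.png

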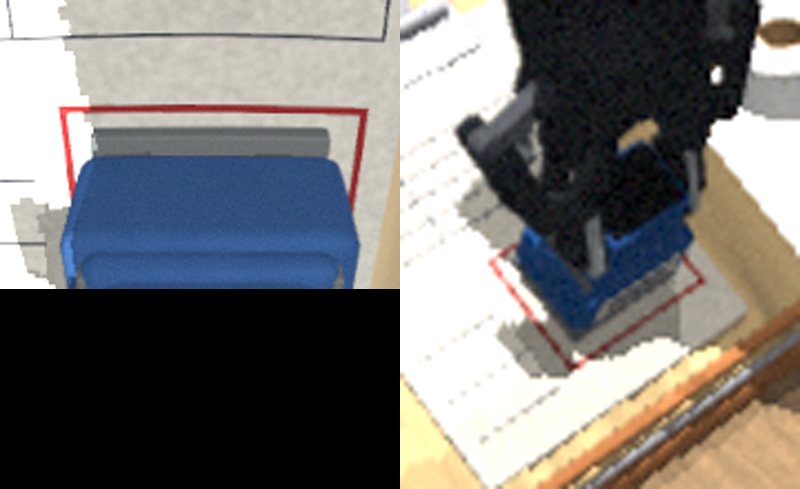

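Emit:
drive_tool --deltas '[{"tx": 0.0003, "ty": 0, "tz": -0.0005, "yaw": 0}, {"tx": 0.0003, "ty": 0, "tz": -0.0005, "yaw": 0}]'

```text
time: 13.35
tool_pos: [0.5299, 0.0669, 0.2944]
orientation: [1.0, -0.009, -0.001, 0.0]
force: [-7.9, -0.4, 13.2]
opening: 0.0431
```

```bash
python3 st.py; python3 -c "
from cell import optics
optics.get_image('top')"; python3 st.py;  python3 -c "
from cell import optics
optics.get_image('top')"; python3 st.py
```

```text
13.35 [0.5299 0.0669 0.2944] f [-7.9  -0.4  14.93] ang 0.487 |f| 16.89 t [-0.199  1.745 -0.073] mom at grip [-0.137  0.521 -0.073] 0.043115653495061
13.4 [0.5299 0.0669 0.2943] f [-9.35 -0.23 15.36] ang 0.547 |f| 17.98 t [-0.134  1.807 -0.103] mom at grip [-0.098  0.358 -0.103] 0.04325049863492871
13.45 [0.5299 0.0669 0.2943] f [-7.85  0.95 15.99] ang 0.456 |f| 17.84 t [-0.156  1.752 -0.117] mom at grip [-0.304  0.535 -0.117] 0.04330633219773991
```

Emit:
drive_tool --deltas '[{"tx": -0.0007, "ty": 0, "tz": 0.0003, "yaw": 0}, {"tx": -0.0007, "ty": 0, "tz": 0.0003, "yaw": 0}, {"tx": -0.0007, "ty": 0, "tz": 0.0003, "yaw": 0}]'

```text
time: 13.82
tool_pos: [0.5296, 0.0669, 0.2943]
orientation: [1.0, -0.009, -0.0, 0.0]
force: [-7.6, -0.0, 14.9]
opening: 0.0434
```

```bash
for i in 1 2 3; do python3 st.py; python3 -c "
from cell import optics
optics.get_image('top')"; done
```

```text
13.825 [0.5296 0.0669 0.2943] f [-7.59 -0.03 16.56] ang 0.43 |f| 18.21 t [-0.196  1.519 -0.13 ] mom at grip [-0.192  0.343 -0.13 ] 0.04335511601222085
13.875 [0.5296 0.0669 0.2943] f [-7.74  0.8  16.6 ] ang 0.436 |f| 18.33 t [-0.255  1.488 -0.122] mom at grip [-0.378  0.288 -0.122] 0.04367186778327927
13.925 [0.5296 0.0669 0.2943] f [-7.07 -0.56 15.75] ang 0.422 |f| 17.27 t [-0.23   1.502 -0.099] mom at grip [-0.143  0.407 -0.099] 0.043305758741688155
```

Emit:
drive_tool --deltas '[{"tx": -0.0008, "ty": 0, "tz": 0.0001, "yaw": 0}, {"tx": -0.0008, "ty": 0, "tz": 0.0001, "yaw": 0}, {"tx": -0.0008, "ty": 0, "tz": 0.0001, "yaw": 0}]'

```text
time: 14.35
tool_pos: [0.5293, 0.0669, 0.2943]
orientation: [1.0, -0.009, 0.0, 0.0]
force: [-5.0, -0.1, 12.6]
opening: 0.0432
```

```bash
for i in 1 2 3; do python3 st.py; python3 -c "
from cell import optics
optics.get_image('top')"; done
```

```text
14.35 [0.5293 0.0669 0.2943] f [-5.05 -0.09 14.34] ang 0.339 |f| 15.2 t [-0.294  0.936 -0.115] mom at grip [-0.28   0.153 -0.115] 0.04323989143096059
14.4 [0.5293 0.0669 0.2943] f [-4.35 -0.58 14.12] ang 0.299 |f| 14.79 t [-0.286  1.019 -0.095] mom at grip [-0.195  0.345 -0.095] 0.04360428105396286
14.45 [0.5293 0.0669 0.2943] f [-3.7  -0.74 14.56] ang 0.249 |f| 15.04 t [-0.241  0.986 -0.123] mom at grip [-0.126  0.413 -0.123] 0.04356241716865076
```

Emit:
drive_tool --deltas '[{"tx": 0.0008, "ty": 0, "tz": -0.0002, "yaw": 0}, {"tx": 0.0016, "ty": 0, "tz": -0.0005, "yaw": 0}, {"tx": 0.0016, "ty": 0, "tz": -0.0005, "yaw": 0}, {"tx": 0.0016, "ty": 0, "tz": -0.0005, "yaw": 0}]' --newtons 25

```text
time: 15.0
tool_pos: [0.53, 0.0669, 0.2944]
orientation: [1.0, -0.009, -0.001, 0.0]
force: [-9.0, 0.2, 13.4]
opening: 0.0435
```

```bash
cat >> st.py <<'E'
n=np.array([-.42,.01,.907]);r=-.09*n;m=t-np.cross([0,0,-.155],f)-np.cross(r,f);N=f@n
print('  N',N.round(1),'Ft up-slope',(f@[.907,0,.42]).round(2),'CoP x mm',(-m[1]/N*1e3).round(1),'CoP y mm',(m[0]/N*1e3*.907).round(1))
E
for i in 1 2 3; do python3 st.py; python3 -c "
from cell import optics
optics.get_image('top')"; done
```

```text
15.0 [0.53   0.0669 0.2944] f [-8.99  0.2  15.12] ang 0.536 |f| 17.59 t [-0.115  1.766 -0.094] mom at grip [-0.147  0.373 -0.094] 0.04348417738309643
  N 17.5 Ft up-slope -1.8 CoP x mm -12.0 CoP y mm -7.8
15.05 [0.53   0.0669 0.2944] f [-7.67  0.28 15.07] ang 0.47 |f| 16.91 t [-0.209  1.785 -0.155] mom at grip [-0.253  0.597 -0.155] 0.04351278142249368
  N 16.9 Ft up-slope -0.62 CoP x mm -32.0 CoP y mm -14.1
15.1 [0.53   0.0669 0.2944] f [-8.    0.44 15.29] ang 0.482 |f| 17.27 t [-0.173  1.81  -0.114] mom at grip [-0.241  0.569 -0.114] 0.043280047418628086
  N 17.2 Ft up-slope -0.84 CoP x mm -28.7 CoP y mm -13.8
```

```bash
cat > avg.py <<'E'
from cell import status,optics
import numpy as np
F=[];T=[];
for i in range(12):
    s=status.observe();F.append(s['force']);T.append(s['wrist_torque']);d=optics.get_image('wrist')
f=np.mean(F,0)+[0,0,1.7];t=np.mean(T,0)
n=np.array([-.42,.01,.907]);N=f@n
for h in(.245,.236):
    m=t-np.cross([.155*0,0,-.155],f)-np.cross(-(h-.155)*n,f)
    print(h,'CoP x',(-m[1]/N*1e3).round(1),'y',(m[0]/N*1e3*.907).round(1))
print(s['time'],s['tool_pos'].round(4) if hasattr(s['tool_pos'],'round') else s['tool_pos'],'f',f.round(2),'sd',np.std(F,0).round(2),'N',N.round(1),'Ft',(f@[.907,0,.42]).round(2),'t',t.round(3),'sd',np.std(T,0).round(3))
np.savez('wristL.npz',**d)
E
python3 avg.py
```

```text
0.245 CoP x -16.8 y -6.5
0.236 CoP x -17.5 y -6.6
15.7 [0.53   0.0669 0.2944] f [-8.67 -0.   15.37] sd [0.29 0.51 0.33] N 17.6 Ft -1.41 t [-0.14   1.766 -0.097] sd [0.02  0.023 0.032]
```

Emit:
drive_tool --deltas '[{"tx": 0.0008, "ty": 0, "tz": -0.0003, "yaw": 0}, {"tx": 0.0016, "ty": 0, "tz": -0.0006, "yaw": 0}, {"tx": 0.0016, "ty": 0, "tz": -0.0006, "yaw": 0}]' --newtons 20

```text
time: 16.12
tool_pos: [0.5307, 0.067, 0.2945]
orientation: [1.0, -0.009, -0.002, 0.0]
force: [-11.9, 0.1, 14.2]
opening: 0.0436
```

```bash
python3 avg.py
```

```text
0.245 CoP x -17.4 y -6.5
0.236 CoP x -19.3 y -6.4
16.675 [0.5307 0.067  0.2945] f [-11.69   0.45  15.44] sd [0.45 0.52 0.46] N 18.9 Ft -4.11 t [-0.043  2.51  -0.095] sd [0.035 0.033 0.025]
```

Emit:
drive_tool --deltas '[{"tx": -0.001, "ty": 0, "tz": 0.0003, "yaw": 0}, {"tx": -0.0021, "ty": 0, "tz": 0.0007, "yaw": 0}, {"tx": -0.0021, "ty": 0, "tz": 0.0007, "yaw": 0}]' --newtons 30

```text
time: 17.1
tool_pos: [0.5298, 0.0669, 0.2943]
orientation: [1.0, -0.009, -0.0, 0.0]
force: [-6.8, 0.6, 12.0]
opening: 0.0432
```

```bash
python3 avg.py; python3 rel.py wristL.npz
```

```text
0.245 CoP x -20.5 y -10.0
0.236 CoP x -20.7 y -10.0
17.65 [0.5298 0.0669 0.2943] f [-7.12  0.1  14.51] sd [0.5  0.58 0.66] N 16.2 Ft -0.37 t [-0.168  1.469 -0.087] sd [0.021 0.03  0.019]
red px 400 216 349 137 181
top edge x 0.03256703591463299 fit [-0.0617  0.0323] y range -0.03516867621408032 0.040964190681740974 L 0.04001260138287118 80 R -0.03472407408189577
```

Emit:
drive_tool --deltas '[{"tx": 0.0, "ty": 0, "tz": 0.0, "yaw": 0}, {"tx": 0.0002, "ty": 0, "tz": 0.0004, "yaw": 0}, {"tx": 0.0004, "ty": 0, "tz": 0.0008, "yaw": 0}, {"tx": 0.0004, "ty": 0, "tz": 0.0008, "yaw": 0}]' --newtons 20

```text
time: 18.2
tool_pos: [0.5299, 0.067, 0.2942]
orientation: [1.0, -0.009, -0.001, 0.0]
force: [-12.0, -1.0, 22.7]
opening: 0.0436
```

```bash
python3 avg.py
```

```text
0.245 CoP x -20.5 y -5.0
0.236 CoP x -20.7 y -5.2
18.75 [0.5298 0.067  0.2942] f [-11.78  -0.66  24.39] sd [0.33 0.36 0.54] N 27.1 Ft -0.45 t [-0.327  2.422 -0.104] sd [0.024 0.033 0.031]
```

Emit:
drive_tool --deltas '[{"tx": -0.0002, "ty": 0, "tz": -0.0004, "yaw": 0}, {"tx": -0.0002, "ty": 0, "tz": -0.0004, "yaw": 0}, {"tx": -0.0002, "ty": 0, "tz": -0.0004, "yaw": 0}]' --newtons 30

```text
time: 19.18
tool_pos: [0.5298, 0.0669, 0.2943]
orientation: [1.0, -0.009, -0.001, 0.0]
force: [-8.5, 0.1, 17.6]
opening: 0.0433
```

```bash
python3 avg.py; python3 rel.py wristL.npz "[[190+92/2.222,90+129/2.222],[190+329/2.222,90+128/2.222]]"
```

```text
0.245 CoP x -22.1 y -9.2
0.236 CoP x -22.2 y -9.3
19.725 [0.5298 0.0669 0.2943] f [-9.34 -0.08 19.52] sd [0.56 0.62 0.4 ] N 21.6 Ft -0.27 t [-0.257  1.949 -0.114] sd [0.018 0.03  0.035]
red px 395 216 349 137 181
top edge x 0.03254469667144354 fit [-0.0614  0.0323] y range -0.035148525350360574 0.040959353847735226 L 0.039999520173171155 79 R -0.03473573944472558
foot back edge mid in box frame 0.026217538730761266 0.003116948764857116 -0.0016295428924451233 yaw err 0.01629909294161018
on-plane [[ 0.0266  0.0328]
 [ 0.0278 -0.0265]]
```

```bash
python3 -c "
from cell import bot
print(bot.finish_job())"
```

```text
the job is handed in; nothing more can be done
None
```

I lifted the middle-sized stamp from its dock and set it in the red box with the index card toward the lower edge. I pressed the handle to its stop and handed in at about 19.7 s, still holding it pressed. The moves can't tilt the tool, so I tilted the stamp by leaning it against the dock rim until it pivoted in the grip. That gave about 0.44 rad, against about 0.43 rad measured for the slope.

**Last checks that passed:**
- **Position:** from the wrist camera, the foot is about 1.5 mm up the slope and 0.5 mm to the left of the box centre. The foot's corners for this were read off an earlier picture.
- **Press:** the handle met its stop after about 14.5 mm along the stamp. It is held with about 21 N along the paper's normal and almost no sideways force (under 0.5 N).
- **Slope:** the box stayed in the same place in the wrist images throughout, so the board did not shift.
- **Bystanders:** my path stayed clear of the label roll and the moistener dish, but I did not measure them again at the end.

**Check that disagreed:** taken as read, the wrist torque puts the pressure about 20 mm toward the foot's front edge, which would mean it is barely flush. That offset stayed the same from 16 to 27 N. It would fit a torque reference point about 47 mm from where I assumed, which would put the pressure near the centre. I couldn't confirm this independently, so flushness rests on that reading plus the matching tilt. Any remaining tilt should be about 1° or less, judging by the handle's travel.

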